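Load the free charging cradle and select it

ROBOT

A 7-joint arm with a two-finger parallel gripper is mounted at the origin on a cart in front of the work surface, level with it; the furniture and walls round the work are solid. World frame = base frame: x ahead of the robot, y to its left, z up, the work surface at z = 0. Lengths are in m, angles in rad, forces in N, time in s.
With the tool pointing down it reaches from about 0.4 to 0.9 m from the base axis. Payload 5.6 kg.
Tool frame: the origin (TCP) lies at the very end of the fingers, on their centre line; the grasp point (between the pads) lies 19 mm behind it (bot.grip_point_offset is the z of the grasp point in the tool frame, in m); z points along the fingers, y is the line along which they close (so a half turn about z gives the same grasp; the last joint's range is limited). The gripper opens to 92 mm and grips with 3 to 60 N. Pads are 20 mm wide; open, the fingers measure 128 mm over their backs; the gripper's body (75 mm by 189 mm) begins 69 mm behind the grasp point.
Start: joints at [1.061, 0.468, -0.012, 1.603, 0.006, 1.071, -0.056], TCP at [0.292, -0.58, 0.215] pointing down, gripper open.
Joint ranges: [-2.53, 2.53], [-0.31, 2.02], [-1.57, 1.55], [0.28, 2.44], [-1.29, 4.43], [0.15, 1.84], [-2.92, 2.92]. Speed limits (rad/s): [2.57, 2.57, 3.14, 3.14, 3.14, 3.14, 3.14].

INTERFACE

Orientations are given as a rotation vector (axis times angle).
In Python, from station import bot, read_camera gives the robot as it stands.
- The arm moves only by the tool move_arm, never from a script. Its argument "rows" is text: rows parted by semicolons, each of 5 numbers parted by spaces: the finger opening in mm, from 0 to 91.9, then the shift along the tool's x, y, z in units of 25 mm (1.0 is 25 mm), then the turn about the tool's z in units of 8 degrees (1.0 is 8 degrees). In form: jaw tx ty tz roll; .... A call has 1 to 12 rows; each row shifts and turns the commanded pose from where the row before left it, along the tool's axes as they then stand; what a row does not reach is not made up. A row lasts 1/10 s, in which the tool goes at most 50 mm and 8.59 degrees, less where a joint would pass 70% of its speed; a pose out of reach is approached as far as the arm can. A call is refused whole if a number of a shift passes 1 or a number of a turn 1, either way. A call with a gripper value outside its range is refused whole. The fingers move at their own pace and stop on an object; the grip force is fixed at half the most. Time passes only in rows, so rows that do not move let the fingers close. It gives the time, the measured TCP pose, the force, the opening and the grip force at its end, in the units of the state.
- bot.sense(): the state, without advancing time (a new reading comes with each control period).
- read_camera(name): name is "side" or "top" or "wrist"; returns a dict with "image" (400x640x3 uint8, red, green, blue), "K" (3x3 intrinsics, pixels), "k1" (the pictures are not rectified: a ray, as slopes to the right and down, at radius r is drawn at 1 + k1 r^2 times it, then the intrinsics apply), "R" (3x3) and "t" (3): a world point X has camera coordinates R X + t. Camera axes: x right, y down, z forward; pixel columns grow to the right and rows downward; lengths in m; the calibration is good to about 2 mm. A picture is of the moment at which its call begins. There is no depth.
- bot.finish_job(): hands the job in; it is judged then, once.
The state is a dict: "time_s": time; "joint_pos": joint angles; "dq": joint speeds; "effort": joint torques, N m; "tool_pos": TCP position; "tcp_rot": TCP orientation; "contact_force": force on the tool from outside, world axes, zero at the start; "moment": the same for the moment, N m; "grip_width": opening from 0.0 (shut) to 1.0 (fully open); "gripper_force": force on a finger pad.
Only numpy, scipy, OpenCV 4.12 (cv2) and the standard library are available. Lean on these libraries where they do the work, as an engineer would, in place of code of your own. Each camera call takes 0.05 s, during which the arm holds its last target. There are 200 camera calls.

TASK

Two of the three cradles of the battery charger already hold a battery. Lay the battery from the bench flat in the empty cradle, lengthwise like the others (either way round), and set the charger's selector so that its nose points at that cradle, turning it the shorter way round. Leave the other two batteries where they are.

Things in the scene. Friction and masses are not known exactly. Their poses are not given: they have to be found in the camera images.
- battery_new_center (a point): the battery to load, lying on the bench to the left of the charger: grey drone battery pack, a block 74 mm long (its x axis) by 41 mm wide (y), 22 mm high with a small lug on top to 28 mm; this point is the centre of the block, 11 mm above its underside, z up. 
- battery_a_center (a point): battery already in a cradle, not to be disturbed: grey drone battery pack, a block 74 mm long (its x axis) by 41 mm wide (y), 22 mm high with a small lug on top to 28 mm; this point is the centre of the block, 11 mm above its underside, z up. 
- battery_b_center (a point): battery already in a cradle, not to be disturbed: grey drone battery pack, a block 74 mm long (its x axis) by 41 mm wide (y), 22 mm high with a small lug on top to 28 mm; this point is the centre of the block, 11 mm above its underside, z up. 
- cradle_a_floor (a point): one of the charger's three identical fixed black cradles, for a battery lying flat along the cradle's x axis; this point: centre of its inner floor, 17 mm above the bench. Inside 90 (x) by 58 mm (y); walls 4 mm thick, 8 mm above the floor, the long walls cut away over the middle 54 mm for the fingers. It may be empty or full at the start: compare with the batteries
- cradle_b_floor (a point): one of the charger's three identical fixed black cradles, for a battery lying flat along the cradle's x axis; this point: centre of its inner floor, 17 mm above the bench. Inside 90 (x) by 58 mm (y); walls 4 mm thick, 8 mm above the floor, the long walls cut away over the middle 54 mm for the fingers. It may be empty or full at the start: compare with the batteries
- cradle_c_floor (a point): one of the charger's three identical fixed black cradles, for a battery lying flat along the cradle's x axis; this point: centre of its inner floor, 17 mm above the bench. Inside 90 (x) by 58 mm (y); walls 4 mm thick, 8 mm above the floor, the long walls cut away over the middle 54 mm for the fingers. It may be empty or full at the start: compare with the batteries
- selector_grip (a point): black selector, an upright bar grip 14 mm thick, 62 long, 33 high on a 54 mm round skirt, turning about the vertical. Point: on its axis at the height to grip, 58 mm above the bench; bar top 13 mm above it, skirt 20 mm below. x axis: along the bar to its nose, the end that points: 9 mm narrow over the last 16 mm, white line on top, reaching 34 mm from the axis (plain end 28 mm)
- selector (a joint): selector angle in rad, growing counter-clockwise from above, counted on through full turns; at 0 the nose points at the cradle farthest from the robot, the others are at 2.09 and -2.09, all 110 mm from the axis. Turns endlessly, no stops or clicks, stays where left (friction 0.04 N m). Starts at 0.27 to 0.80
- charger: flat grey box 296 by 286 mm, its top 14 mm above the bench, fixed, with the selector in the middle and the three cradles round it; origin on the bench below the selector's axis, x axis towards the far cradle and parallel to all the cradles' x axes. Keep clear of the microscope behind it on the left, whose eyepieces overhang to x = 0.58 between y = 0.16 and 0.29, from 0.28 m up
There are look-alikes about, which are no part of the job. Leave any turquoise look-alike of the part that bears battery_new_center alone.

How it is judged:
By the outcome, as a careful person would: the job done as asked, in the order asked, and still so for the second after the job is handed in, with the robot touching nothing.
It also fails if it takes over 67 s, if anything falls off the work surface, if the arm or the gripper's body presses on something with over 40 N, if the wrist force passes 120 N, or if a joint passes its speed limit or range.

## Working session

There is one attempt and no reset: what is moved stays moved. The work goes in short steps, Python scripts to look and compute and a tool call to move; the robot and the scene stay as the last step left them, time stands still between calls to the robot, and variables do not carry over. Pictures are saved under pics/ and viewed, at most 10 in all, crops included, and the job is handed in when it is done.

Besides the shell and the picture viewer there is one more tool, called after "Call:" as name(argument=value, ...) on one line, values as JSON. move_arm: Moves the arm, as the interface text tells. Its arguments: {"type":"object","properties":{"rows":{"type":"string"}},"required":["rows"]}

```bash
mkdir -p pics; ls
python3 - <<'E'
from station import bot, read_camera
import cv2
for n in ("top","side"):
    c=read_camera(n); cv2.imwrite(f"pics/{n}0.png",c["image"][:,:,::-1]); print(n,c["K"].tolist(),c["k1"],c["R"].round(4).tolist(),c["t"].round(4).tolist())
s=bot.sense(); print(s["time_s"],s["tool_pos"],s["tcp_rot"],s["grip_width"])
E
```

```text
pics
top [[448.20619797185617, 0.0, 318.94535532466546], [0.0, 448.20619797185617, 194.18399098835744], [0.0, 0.0, 1.0]] -0.10030104335520396 [[0.0281, -0.9994, 0.0179], [-0.9972, -0.0293, -0.0689], [0.0694, -0.0159, -0.9975]] [0.1459, 0.5433, 1.2181]
side [[380.9693763917401, 0.0, 317.76038817689226], [0.0, 380.9693763917401, 197.1109817177258], [0.0, 0.0, 1.0]] -0.02653574874370903 [[-0.8989, -0.438, -0.0093], [-0.2515, 0.5332, -0.8077], [0.3587, -0.7237, -0.5895]] [0.5254, 0.0908, 0.9838]
0.1 [ 0.29223271 -0.5800073   0.21372149] [-3.05492688e+00 -7.26178665e-01  7.37717588e-04] 1.0017761833611025
```

View pics/top0.png

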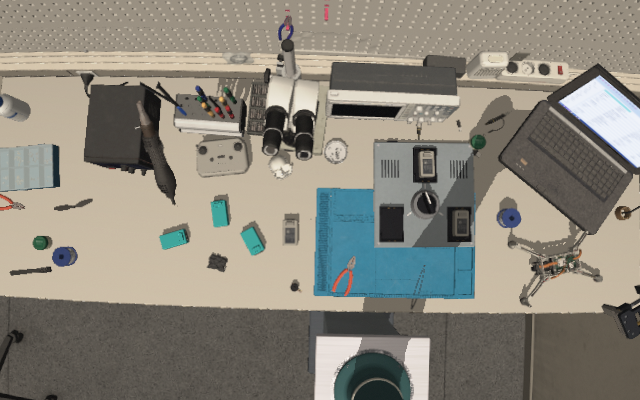

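View pics/side0.png

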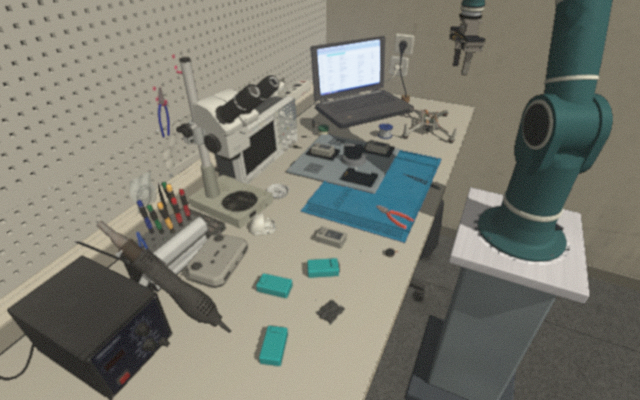

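The top view shows the grey battery at (290,229), with turquoise look-alikes to its left. The charger spans (374–475, 141–247), its far (425,164) and right (459,223) cradles are full, and the left one (391,223) is empty. The selector is at (426,202). I'll zoom in to measure.

```bash
cat > h.py <<'E'
import numpy as np, cv2
from station import bot, read_camera
def ray(c,px):
    px=np.asarray(px,float).reshape(-1,2)
    d=cv2.undistortPoints(px[:,None],c["K"],np.array([c["k1"],0,0,0,0.]))[:,0]
    d=np.c_[d,np.ones(len(d))]@c["R"]
    return -c["R"].T@c["t"],d
def plane(c,px,z):
    o,d=ray(c,px); return (o+d*((z-o[2])/d[:,2])[:,None])[:,:2]
def pix(c,X):
    X=np.asarray(X,float).reshape(-1,3)
    return cv2.projectPoints(X,cv2.Rodrigues(c["R"])[0],c["t"],c["K"],np.array([c["k1"],0,0,0,0.]))[0][:,0]
def crop(c,x0,y0,x1,y1,f,name):
    cv2.imwrite("pics/"+name,cv2.resize(c["image"][y0:y1,x0:x1,::-1],None,fx=f,fy=f,interpolation=cv2.INTER_CUBIC))
E
python3 - <<'E'
from h import *
c=read_camera("top"); im=c["image"]
crop(c,276,135,480,255,3.9,"crop1.png")
hsv=cv2.cvtColor(im,cv2.COLOR_RGB2HSV)
for p in [(290,229),(290,215),(280,229),(400,185),(380,150),(391,223),(426,202),(459,223),(345,220)]: print(p,im[p[1],p[0]],hsv[p[1],p[0]])
print(plane(c,[(374.5,141),(474,142),(475,247),(374,247)],.014).round(4))
E
```

```text
(290, 229) [86 84 81] [18 15 86]
(290, 215) [115 107  95] [ 18  44 115]
(280, 229) [200 187 165] [ 19  45 200]
(400, 185) [147 149 144] [ 42   9 149]
(380, 150) [147 149 144] [ 42   9 149]
(391, 223) [35 33 35] [150  15  35]
(426, 202) [18 18 18] [ 0  0 18]
(459, 223) [68 65 62] [15 23 68]
(345, 220) [ 60 115 135] [ 98 142 135]
[[ 0.6931  0.01  ]
 [ 0.7008 -0.2753]
 [ 0.4039 -0.2793]
 [ 0.3978  0.0056]]
```

View pics/crop1.png

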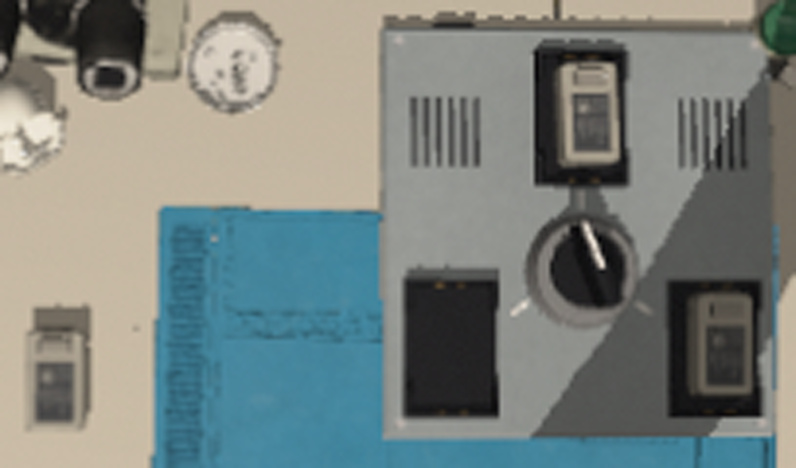

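The crop shows the empty left cradle at crop (404–498, 270–417) and the battery top at about (27–83, 332–430). The selector axis is near (588,268), and its nose points up and slightly left, towards (583,222). Next I'll measure with masks.

```bash
cat >> h.py <<'E'
def rect(mask,off=(0,0)):
    n,_=cv2.findContours(mask.astype(np.uint8),cv2.RETR_EXTERNAL,cv2.CHAIN_APPROX_NONE)
    k=max(n,key=cv2.contourArea); return cv2.boxPoints(cv2.minAreaRect(k))+np.array(off)
def desc(P):
    e=[P[1]-P[0],P[2]-P[1]]; L=[np.linalg.norm(v) for v in e]; v=e[int(np.argmax(L))]
    return P.mean(0).round(4),np.round(sorted(L),4),round(float((np.arctan2(v[1],v[0])+np.pi/2)%np.pi-np.pi/2),4)
def sub(c,x0,y0,x1,y1,f=6):
    return cv2.resize(c["image"][y0:y1,x0:x1],None,fx=f,fy=f,interpolation=cv2.INTER_CUBIC)
def back(P,x0,y0,f=6): return (P+.5)/f-.5+np.array([x0,y0])
E
python3 - <<'E'
from h import *
c=read_camera("top")
a=(376,195,408,246); g=sub(c,*a).max(2); print("cradle",desc(plane(c,back(rect(g<75),*a[:2]),.025)))
a=(412,140,440,186); g=sub(c,*a).max(2); print("far",desc(plane(c,back(rect(g<100),*a[:2]),.025)))
P=back(rect(cv2.morphologyEx((sub(c,368,136,480,252)[:,:,0]>0).astype(np.uint8),0)),368,136)
a=(276,205,304,250); s=sub(c,*a).astype(int); 
h=cv2.cvtColor(s.clip(0,255).astype(np.uint8),cv2.COLOR_RGB2HSV)
m=(h[:,:,1]<36); P=back(rect(m),*a[:2]); print("bat",P.round(1).tolist(),desc(plane(c,P,.022)))
cv2.imwrite("pics/bm.png",np.hstack([s[:,:,::-1],np.repeat(m[:,:,None]*255,3,2)]))
# selector white line on top, z=.071
a=(414,186,440,216); s=sub(c,*a).min(2); m=s>165
cv2.imwrite("pics/sm.png",np.hstack([sub(c,*a)[:,:,::-1],np.repeat(m[:,:,None]*255,3,2).astype(np.uint8)]))
P=back(rect(m),*a[:2]); print("line",P.round(1).tolist(),plane(c,P,.071).round(4).tolist(),desc(plane(c,P,.071)))
b=sub(c,*a).max(2)<40; P=back(rect(b),*a[:2]); print("bar",desc(plane(c,P,.071)))
E
```

```text
cradle (array([ 0.464 , -0.0391]), array([0.0666, 0.0988]), 0.0176)
far (array([ 0.6284, -0.13  ]), array([0.0696, 0.1145]), 0.012)Traceback (most recent call last):
  File "<stdin>", line 5, in <module>
cv2.error: OpenCV(4.12.0) :-1: error: (-5:Bad argument) in function 'morphologyEx'
> Overload resolution failed:
>  - morphologyEx() missing required argument 'kernel' (pos 3)
>  - morphologyEx() missing required argument 'kernel' (pos 3)
```

Run:
```python
import cv2,numpy as np
a,b=cv2.imread("pics/bm.png"),cv2.imread("pics/sm.png")
h=max(a.shape[0],b.shape[0]); p=lambda i:cv2.copyMakeBorder(i,0,h-i.shape[0],0,5,0)
cv2.imwrite("pics/ms.png",np.hstack([p(a),p(b)]))
```

```text
[ WARN:0@0.020] global loadsave.cpp:275 findDecoder imread_('pics/bm.png'): can't open/read file: check file path/integrity
[ WARN:0@0.020] global loadsave.cpp:275 findDecoder imread_('pics/sm.png'): can't open/read file: check file path/integrity
Traceback (most recent call last):
AttributeError: 'NoneType' object has no attribute 'shape'
```

Run:
```python
from h import *
c=read_camera("top")
a=(276,205,304,250); s=sub(c,*a)
h=cv2.cvtColor(s,cv2.COLOR_RGB2HSV)
m=(h[:,:,1]<36); P=back(rect(m),*a[:2]); print("bat",P.round(1).tolist(),desc(plane(c,P,.022)))
A=np.hstack([s[:,:,::-1],np.repeat(m[:,:,None]*255,3,2)]).astype(np.uint8)
a=(414,186,440,216); s=sub(c,*a); m=s.min(2)>165
P=back(rect(m),*a[:2]); print("line",plane(c,P,.071).round(4).tolist(),desc(plane(c,P,.071)))
b=s.max(2)<40; P=back(rect(b),*a[:2]); print("bar",desc(plane(c,P,.071)))
B=np.hstack([s[:,:,::-1],np.repeat(m[:,:,None]*255,3,2),np.repeat(b[:,:,None]*255,3,2)]).astype(np.uint8)
H=max(len(A),len(B)); p=lambda i:cv2.copyMakeBorder(i,0,H-len(i),0,5,0)
cv2.imwrite("pics/ms.png",np.hstack([p(A),p(B)]))
```

```text
bat [[283.9, 227.1], [294.8, 227.1], [294.8, 243.1], [283.9, 243.1]] (array([0.4244, 0.2392]), array([0.0296, 0.0436]), 0.0309)
line [[0.5483, -0.1201], [0.5498, -0.1236], [0.5213, -0.1357], [0.5198, -0.1322]] (array([ 0.5348, -0.1279]), array([0.0038, 0.031 ]), 0.3995)
bar (array([ 0.5193, -0.1253]), array([0.0502, 0.0522]), 1.281)
```

View pics/ms.png

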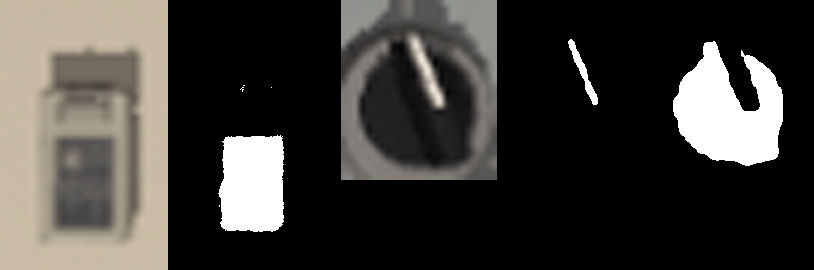

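The mask shows the white line at yaw 0.40, so the selector is at about +0.38 and needs to turn about 1.71 counter-clockwise. The battery block in the crop spans about (40–130, 90–241), which puts its centre near pixel (290.1, 232.6), around (0.43, 0.237). I'll move over it now.

Call:
move_arm(rows="91.9 0.7 -1 0 1; 91.9 0.7 -1 0 1; 91.9 0.7 -1 0 1; 91.9 0.7 -1 0 0.35; 91.9 0.7 -1 0 0; 91.9 0.7 -1 0 0; 91.9 0.7 -1 0 0; 91.9 0.7 -1 0 0; 91.9 0.5 -1 0 0; 91.9 0 -1 0 0; 91.9 0 -1 0 0; 91.9 0 -1 0 0")

```text
time_s: 1.45
tool_pos: [0.4169, -0.2663, 0.2145]
tcp_rot: [3.142, -0.001, -0.0]
contact_force: [-0.1, -0.7, 0.1]
grip_width: 1.0
gripper_force: 0.0
```

Call:
move_arm(rows="91.9 0 -1 0 0; 91.9 0 -1 0 0; 91.9 0 -1 0 0; 91.9 0 -1 0 0; 91.9 0 -1 0 0; 91.9 0 -1 0 0; 91.9 0 -1 0 0; 91.9 0 -1 0 0; 91.9 0 -1 0 0; 91.9 0 -1 0 0; 91.9 0 -1 0 0; 91.9 0 -1 0 0")

```text
time_s: 2.65
tool_pos: [0.4171, 0.0335, 0.2147]
tcp_rot: [3.141, -0.002, 0.001]
contact_force: [0.2, 0.4, -0.7]
grip_width: 0.998
gripper_force: 0.0
```

Call:
move_arm(rows="91.9 0.5 -1 0 0; 91.9 0 -1 0 0; 91.9 0 -1 0 0; 91.9 0 -1 0 0; 91.9 0 -1 0 0; 91.9 0 -1 0 0; 91.9 0 -1 0 0; 91.9 0 -1 0 0; 91.9 0 0 0 0")

```text
time_s: 3.55
tool_pos: [0.4293, 0.236, 0.2147]
tcp_rot: [-3.14, -0.006, -0.0]
contact_force: [-0.6, -0.1, -0.3]
grip_width: 1.003
gripper_force: 0.0
```

Run:
```python
from h import *
c=read_camera("wrist"); cv2.imwrite("pics/w1.png",c["image"][:,:,::-1]); s=bot.sense()
print(s["tool_pos"],s["tcp_rot"],(-c["R"].T@c["t"]).round(3)); print(pix(c,[[.43,.237,.022]]).round(1))
np.savez("w1.npz",**c)
t=read_camera("top"); print(plane(t,[(283,220),(297.5,220),(297.5,245.2),(283,245.2)],.022).round(4).tolist())
```

```text
[0.42952444 0.23381001 0.21448178] [-3.14120937e+00 -3.01392240e-03  5.41992018e-04] [0.497 0.235 0.386]
[[316.1 178. ]]
[[0.465, 0.2578], [0.4661, 0.2182], [0.3975, 0.2161], [0.3964, 0.2556]]
```

View pics/w1.png

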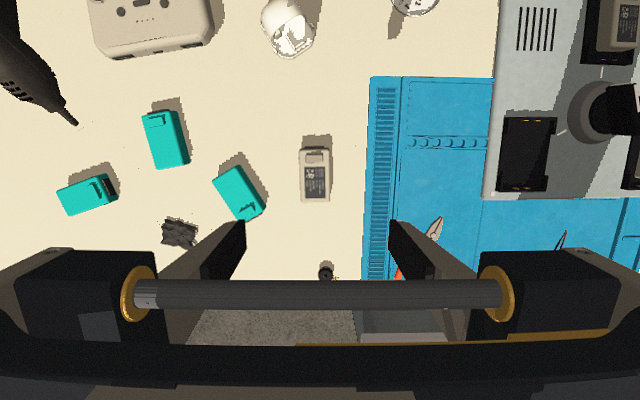

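The wrist view shows the battery at about (300–331, 148–203), close to the predicted (316,178). The jaws straddle it well, and the nearest turquoise block is at (240,193). One enlarged crop should give me its edges.

Run:
```python
from h import *
c=dict(np.load("w1.npz")); c["k1"]=float(c["k1"]); crop(c,285,130,350,210,7,"w1c.png")
```

```text
(no output)
```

View pics/w1c.png

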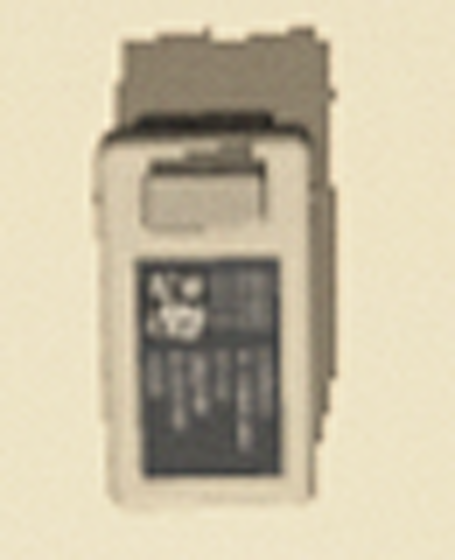

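The top-face corners in the crop are about (102,137), (308,134), (316,495) and (110,498). The label corners are (136,262), (279,258), (282,475) and (145,475).

Run:
```python
from h import *
c=dict(np.load("w1.npz")); c["k1"]=float(c["k1"])
for q in ([(102,137),(308,134),(316,495),(110,498)],[(136,262),(279,258),(282,475),(145,475)]):
    P=plane(c,back(np.array(q,float),285,130,7),.022); print(P.round(4).tolist(),desc(P))
s=bot.sense(); print(s["tool_pos"],s["tcp_rot"])
```

```text
[[0.4674, 0.2588], [0.4681, 0.2212], [0.3999, 0.2187], [0.3991, 0.258]] (array([0.4336, 0.2392]), array([0.0376, 0.0682]), 0.0368)
[[0.4444, 0.2527], [0.4453, 0.2262], [0.4038, 0.2252], [0.4037, 0.2513]] (array([0.4243, 0.2389]), array([0.0265, 0.0415]), 0.0248)
[0.42971195 0.23240366 0.21435124] [ 3.14105243e+00 -2.33525047e-04 -8.27265342e-04]
```

Call:
move_arm(rows="65 0.1 -0.2 0 -0.18; 65 0 0 1 0; 65 0 0 1 0; 65 0 0 1 0; 65 0 0 1 0; 65 0 0 1 0; 65 0 0 1 0; 65 0 0 1 0; 65 0 0 0.7 0; 65 0 0 0 0")

```text
time_s: 4.65
tool_pos: [0.4314, 0.2357, 0.0201]
tcp_rot: [3.139, 0.037, -0.006]
contact_force: [0.2, -0.4, 0.3]
grip_width: 0.706
gripper_force: 0.0
```

Run:
```python
from h import *
c=read_camera("wrist"); cv2.imwrite("pics/w2.png",c["image"][:,:,::-1]); s=bot.sense()
print(s["tool_pos"],s["tcp_rot"],s["grip_width"])
```

```text
[0.43215258 0.23652303 0.0213663 ] [ 3.14004976e+00  3.71510134e-02 -2.92583113e-03] 0.7113139335153015
```

View pics/w2.png

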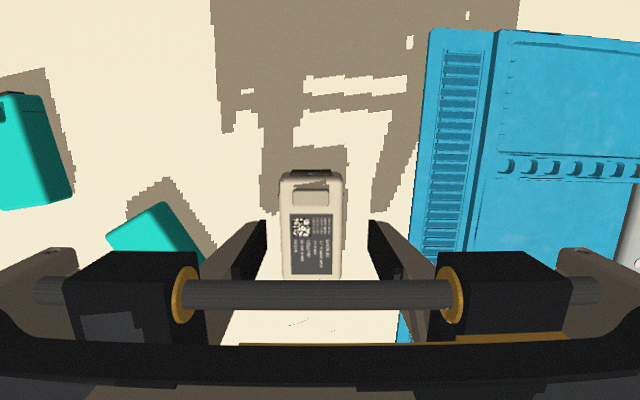

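The battery sits between the fingers (x 280–345) and the turquoise blocks are clear of them. Now I'll finish the descent, close, lift and check the grip.

Call:
move_arm(rows="65 0 0 0.65 0; 65 0 0 0 0; 30 0 0 0 0; 30 0 0 0 0; 30 0 0 0 0; 30 0 0 0 0; 30 0 0 0 0; 30 0 0 -0.5 0; 30 0 0 -1 0; 30 0 0 -1 0; 30 0 0 -1 0; 30 0 0 0 0")

```text
time_s: 5.9
tool_pos: [0.4343, 0.2387, 0.0967]
tcp_rot: [-3.139, -0.038, -0.009]
contact_force: [0.4, -0.1, -0.7]
grip_width: 0.439
gripper_force: 30.0
```

Run:
```python
from h import *
s=bot.sense(); print(s["tool_pos"],s["tcp_rot"],s["grip_width"],s["gripper_force"],s["contact_force"])
```

```text
[0.43428463 0.23865715 0.09670203] [-3.13883848 -0.03785248 -0.00870808] 0.43857162229869195 29.99951273202896 [ 0.39962256 -0.13746556 -0.67563347]
```

The grip is good at 40 mm. Next is the transfer to the empty cradle, followed by a look.

Call:
move_arm(rows="30 0 1 0 0; 30 0 1 0 0; 30 0 1 0 0; 30 0 1 0 0; 30 0.3 1 0 0; 30 0.3 1 0 0; 30 0.33 1 0 0; 30 0 1 0 0; 30 0 1 0 0; 30 0 1 0 0; 30 0 1 0 0; 30 0 0.15 0 0.04")

```text
time_s: 7.1
tool_pos: [0.4615, -0.0437, 0.0927]
tcp_rot: [3.14, 0.021, -0.003]
contact_force: [0.3, 0.1, -1.0]
grip_width: 0.447
gripper_force: 30.0
```

Call:
move_arm(rows="30 0 0 0 0; 30 0 0 0 0")

```text
time_s: 7.3
tool_pos: [0.4621, -0.0394, 0.0931]
tcp_rot: [-3.141, -0.031, 0.001]
contact_force: [0.0, -0.2, -0.9]
grip_width: 0.442
gripper_force: 30.0
```

Run:
```python
from h import *
c=read_camera("wrist"); cv2.imwrite("pics/w3.png",c["image"][:,:,::-1]); s=bot.sense()
print(s["tool_pos"],s["tcp_rot"],s["grip_width"])
R=np.array([[np.cos(.018),-np.sin(.018)],[np.sin(.018),np.cos(.018)]])
q=np.array([[.049,.033],[.049,-.033],[-.049,-.033],[-.049,.033]])@R.T+[.464,-.0391]
print(pix(c,np.c_[q,[.025]*4]).round(1).tolist()); np.savez("w3.npz",**c)
```

```text
[ 0.4622054  -0.03922104  0.09317986] [-3.14086079e+00 -3.21778872e-02  6.01630449e-04] 0.44045416076299715
[[277.0, 145.7], [355.6, 146.0], [351.7, 253.4], [280.3, 253.2]]
```

View pics/w3.png

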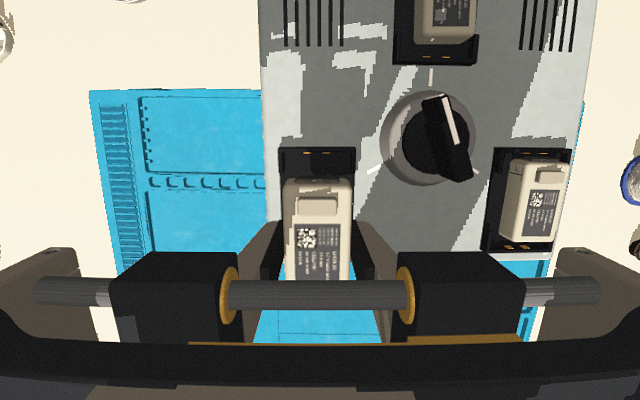

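The cradle's far edge shows at (280–356, 148), within 2 px of the prediction, and the battery is centred over it. Lowering now.

Call:
move_arm(rows="30 0 0 1 0; 30 0 0 0.8 0; 30 0 0 0.5 0; 30 0 0 0.3 0; 30 0 0 0.15 0; 30 0 0 0.05 0; 30 0 0 0 0; 30 0 0 0 0")

```text
time_s: 8.15
tool_pos: [0.463, -0.0406, 0.0238]
tcp_rot: [3.141, 0.029, 0.002]
contact_force: [0.5, -0.8, -0.6]
grip_width: 0.444
gripper_force: 30.0
```

Call:
move_arm(rows="30 0 0 0.05 0; 30 0 0 0 0; 50 0 0 0 0; 50 0 0 0 0; 60 0 0 0 0; 60 0 0 0 0; 60 0 0 -0.5 0; 60 0 0 -1 0; 60 0 0 -1 0; 60 0 0 -1 0; 60 0 0 -1 0; 60 0 0 -1 0")

```text
time_s: 9.35
tool_pos: [0.4623, -0.0405, 0.1614]
tcp_rot: [3.141, 0.029, 0.001]
contact_force: [0.4, -0.9, -0.2]
grip_width: 0.654
gripper_force: 0.0
```

Run:
```python
from h import *
c=read_camera("wrist"); s=bot.sense(); cv2.imwrite("pics/w4.png",c["image"][:,:,::-1])
print(s["tool_pos"],s["tcp_rot"],s["grip_width"])
A=np.array([.518,-.1345]); print(pix(c,[[*A,.071],[*(A+.034*np.array([np.cos(.4),np.sin(.4)])),.071],[*(A-.028*np.array([np.cos(.4),np.sin(.4)])),.071]]).round(1).tolist()); np.savez("w4.npz",**c)
```

```text
[ 0.46481486 -0.04044554  0.16499115] [3.14029281 0.02968522 0.01090614] 0.6544449016468867
[[419.9, 141.3], [408.7, 105.4], [428.5, 169.3]]
```

View pics/w4.png

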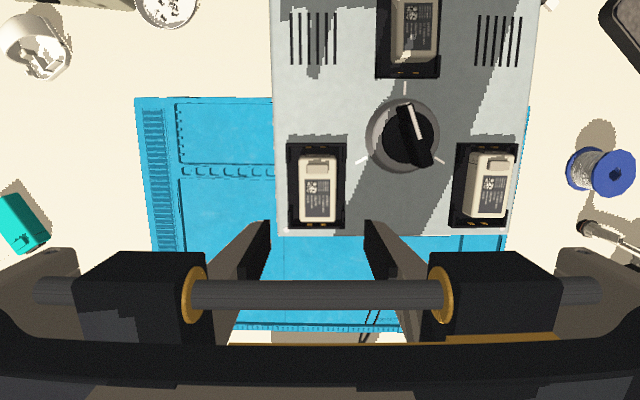

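The battery lies flat in the left cradle (287–345, 145–228). The selector's nose is at (408,104) and its plain end at (427,166), within about 2 px of my model. I'll refine the axis and angle from this view.

Run:
```python
from h import *
c=read_camera("wrist"); s=bot.sense(); print(s["tool_pos"],s["tcp_rot"],s["joint_pos"].round(2) if hasattr(s["joint_pos"],"round") else s["joint_pos"])
for n,a in (("wrist",(395,95,430,145)),("top",(414,186,440,212))):
    c=read_camera(n); m=sub(c,*a).min(2)>(170)
    P=back(rect(m),*a[:2]); P=plane(c,P,.071); d=desc(P); u=np.array([np.cos(d[2]),np.sin(d[2])])
    tip=d[0]+u*d[1][1]/2; print(n,d,"axis",tip-.034*u)
# dark bar in wrist: cradle tick marks
c=read_camera("wrist"); s=sub(c,276,130,356,236)
m=s.max(2)<70; print("cradle",desc(plane(c,back(rect(cv2.morphologyEx(m.astype(np.uint8),cv2.MORPH_CLOSE,np.ones((9,9)))),276,130),.025)))
for q in [(287,144),(345,143),(345,228),(289,228)]: pass
print(plane(c,[(355.5,163.5),(368,156.5)],.014),plane(c,[(404,81),(404,94)],.014))
crop(c,280,75,450,235,3.5,"w5.png")
```

```text
[ 0.46467355 -0.04060975  0.16328074] [3.1401951  0.02913051 0.01072197] [ 0.38  0.26 -0.42  2.07  0.14  0.83 -1.67]
wrist (array([ 0.535, -0.128]), array([0.0031, 0.0318]), 0.4058) axis [ 0.51836996 -0.13514505]Traceback (most recent call last):
  File "<stdin>", line 5, in <module>
  File "h.py", line 17, in rect
    k=max(n,key=cv2.contourArea); return cv2.boxPoints(cv2.minAreaRect(k))+np.array(off)
ValueError: max() iterable argument is empty
```

The axis is at (0.5185, −0.1347) with the nose at yaw 0.403. J7 has room for the turn, so I'll move over the selector.

Call:
move_arm(rows="45 0.5 1 0 -0.7; 45 0.5 1 0 -0.7; 45 0.5 1 0 -0.7; 45 0.5 0.8 0 -0.65; 45 0 0 0 0; 45 0 0 1 0; 45 0 0 1 0; 45 0 0 0 0; 45 0 0 0 0; 45 0 0 0 0")

```text
time_s: 10.55
tool_pos: [0.5267, -0.1253, 0.1105]
tcp_rot: [3.078, 0.628, 0.002]
contact_force: [-0.3, -0.4, -0.5]
grip_width: 0.49
gripper_force: 0.0
```

```bash
cat > m.py <<'E'
from h import *
import sys
c=read_camera("wrist"); s=bot.sense(); p=np.array(s["tool_pos"]); r=np.array(s["tcp_rot"]); r*=np.sign(r[0])
R=cv2.Rodrigues(r)[0]; print(p.round(4),r.round(4),"yaw",np.arctan2(R[1,0],R[0,0]).round(4),"tilt",R[:2,2].round(4),s["grip_width"],s["contact_force"])
d=R.T@(np.array([.5185,-.1347,.043])-p); print("units",(d/.025).round(2))
cv2.imwrite("pics/"+sys.argv[1],c["image"][:,:,::-1]); np.savez("w.npz",**c)
E
python3 m.py w6.png
```

```text
[ 0.5269 -0.1255  0.1107] [3.0774e+00 6.2790e-01 2.4000e-03] yaw 0.4025 tilt [ 0.0017 -0.0004] 0.49225085715573175 [-0.00149774 -0.83130182 -0.17605902]
units [-0.46  0.21  2.71]
```

View pics/w6.png

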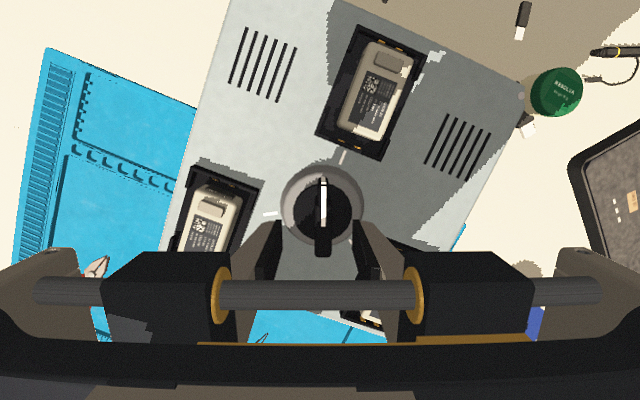

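The bar stands upright in the image at (323, 178–255), aligned with the jaws. I'll make the small correction, descend and close gently. That was my tenth picture, so checks from here are numeric.

Call:
move_arm(rows="45 -0.46 0.21 0 0; 45 0 0 1 0; 45 0 0 1 0; 45 0 0 0.5 0; 45 0 0 0.2 0; 45 0 0 0 0; 45 0 0 0 0; 45 0 0 0 0")

```text
time_s: 11.4
tool_pos: [0.5185, -0.1352, 0.043]
tcp_rot: [3.077, 0.628, 0.002]
contact_force: [-0.3, -0.6, 0.4]
grip_width: 0.488
gripper_force: 0.0
```

```bash
python3 m.py w7.png
```

```text
[ 0.5184 -0.1352  0.0429] [3.0774e+00 6.2780e-01 2.2000e-03] yaw 0.4025 tilt [ 0.0015 -0.0005] 0.48926214696102815 [-0.22414557  0.24293247  0.20660222]
units [ 0.01 -0.01 -0.  ]
```

Call:
move_arm(rows="5 0 0 0 0; 5 0 0 0 0; 5 0 0 0 0; 5 0 0 0 0; 5 0 0 0 0; 5 0 0 0 -0.5; 5 0 0 0 -0.5; 5 0 0 0 -0.5; 5 0 0 0 -0.5; 5 0 0 0 0")

```text
time_s: 12.45
tool_pos: [0.5179, -0.1353, 0.0421]
tcp_rot: [2.961, 1.05, 0.001]
contact_force: [0.8, -0.2, 1.1]
grip_width: 0.151
gripper_force: 30.0
```

```bash
python3 m.py w8.png
```

```text
[ 0.518  -0.1353  0.0421] [2.9614e+00 1.0479e+00 7.0000e-04] yaw 0.6802 tilt [ 0.0005 -0.0001] 0.15164527862701146 [-0.44042754 -0.97640339  0.99922381]
units [ 0.03 -0.   -0.03]
```

Call:
move_arm(rows="5 0 0 0 -0.75; 5 0 0 0 -0.75; 5 0 0 0 -0.75; 5 0 0 0 -0.75; 5 0 0 0 -0.75; 5 0 0 0 -0.75; 5 0 0 0 -0.75; 5 0 0 0 -0.75; 5 0 0 0 -0.75; 5 0 0 0 -0.75; 5 0 0 0 -0.75; 5 0 0 0 -0.75")

```text
time_s: 13.7
tool_pos: [0.5215, -0.1362, 0.0422]
tcp_rot: [1.772, 2.586, 0.007]
contact_force: [11.8, -1.3, -12.0]
grip_width: 0.149
gripper_force: 30.0
```

Call:
move_arm(rows="5 0 0 0 -0.6; 5 0 0 0 -0.4; 5 0 0 0 -0.25; 5 0 0 0 0; 5 0 0 0 0; 5 0 0 0 0")

```text
time_s: 14.3
tool_pos: [0.522, -0.1359, 0.0422]
tcp_rot: [1.544, 2.727, 0.007]
contact_force: [12.2, -2.3, -11.3]
grip_width: 0.15
gripper_force: 30.0
```

```bash
python3 m.py w9.png
```

```text
[ 0.5221 -0.1359  0.0422] [1.5443 2.7272 0.0073] yaw 2.1111 tilt [0.0088 0.0003] 0.1462656505240373 [ 12.34648368  -1.98887447 -12.44322884]
units [ 0.12 -0.1  -0.03]
```

The yaw is on target at 2.111. The 12 N side load suggests the true axis is about 3 mm further in +x, so I'll ease the command that way before releasing.

Call:
move_arm(rows="5 -0.06 0.12 0 0; 5 0 0 0 0; 5 0 0 0 0")

```text
time_s: 14.65
tool_pos: [0.5221, -0.1359, 0.0422]
tcp_rot: [1.546, 2.732, 0.0]
contact_force: [5.1, -3.8, -3.1]
grip_width: 0.15
gripper_force: 30.0
```

```bash
python3 m.py w10.png
```

```text
[ 0.5222 -0.1359  0.0421] [1.5461e+00 2.7318e+00 3.0000e-04] yaw 2.1116 tilt [ 0.0024 -0.0011] 0.14981407099244892 [ 5.12262787 -3.89884605 -3.61205752]
units [ 0.12 -0.1  -0.03]
```

Call:
move_arm(rows="5 -0.07 0.05 0 0; 5 0 0 0 0; 45 0 0 0 0; 45 0 0 0 0; 45 0 0 0 0; 45 0 0 0 0; 45 0 0 -0.5 0; 45 0 0 -1 0; 45 0 0 -1 0; 45 0 0 -1 0; 45 0 0 -1 0; 45 0 0 0 0")

```text
time_s: 15.9
tool_pos: [0.5253, -0.1355, 0.1585]
tcp_rot: [1.542, 2.73, 0.002]
contact_force: [-0.6, -0.1, 0.2]
grip_width: 0.488
gripper_force: 0.0
```

```bash
python3 m.py w11.png
python3 - <<'E'
from h import *
c=dict(np.load("w.npz")); c["k1"]=float(c["k1"])
A=np.array([.5205,-.1355]); ps=pix(c,[[*(A+r*np.array([np.cos(2.112),np.sin(2.112)])),.071] for r in (0,.034)]); print(ps.round(1))
x0,y0=(ps.min(0)-15).astype(int); x1,y1=(ps.max(0)+15).astype(int); x0=max(x0,0);y0=max(y0,0)
m=sub(c,x0,y0,x1,y1).min(2)
for th in (130,160,190):
    try: print(th,desc(plane(c,back(rect(m>th),x0,y0),.071)))
    except Exception as e: print(e)
E
```

```text
[ 0.5241 -0.1358  0.1566] [1.5438e+00 2.7318e+00 5.0000e-04] yaw 2.1128 tilt [ 0.0034 -0.0015] 0.4909430909629088 [ 0.4269336  -0.14602968  0.70681901]
units [ 0.17 -0.18  4.54]
[[312.5 195.9]
 [312.4 159.9]]
130 (array([ 0.5  , -0.103]), array([0.0208, 0.027 ]), 0.5426)
160 (array([ 0.5008, -0.1051]), array([0.0111, 0.0283]), 0.6866)
190 (array([ 0.512, -0.12 ]), array([0.0035, 0.0324]), -1.0291)
```

The white line reads yaw 2.1126 against a target of 2.112. I'll lift clear and do one numeric check of the batteries before handing in.

Call:
move_arm(rows="60 0 0 -1 0; 60 0 0 -1 0; 60 0 0 -1 0; 60 0 0 0 0; 60 0 0 0 0; 60 0 0 0 0")

```text
time_s: 16.55
tool_pos: [0.522, -0.1357, 0.2281]
tcp_rot: [-1.544, -2.733, 0.001]
contact_force: [-0.1, 0.7, -0.2]
grip_width: 0.651
gripper_force: 0.0
```

```bash
python3 m.py w12.png
python3 - <<'E'
from h import *
def bat(c,ctr,tag):
    q=pix(c,[[ctr[0]+a,ctr[1]+b,.039] for a in(-.043,.043) for b in (-.029,.029)]); hull=cv2.convexHull(q.astype(np.float32)).astype(np.int32)
    M=np.zeros((400,640),np.uint8); cv2.fillConvexPoly(M,hull,1)
    m=cv2.morphologyEx(((c["image"].max(2)>75)&(M>0)).astype(np.uint8),cv2.MORPH_CLOSE,np.ones((5,5)))
    print(tag,desc(plane(c,rect(m),.039)) if m.any() else "none",q.round(0).tolist())
for f in ("w4.npz","w.npz"):
    c=dict(np.load(f)); c["k1"]=float(c["k1"])
    for n,o in (("L",(-.055,.0953)),("R",(-.055,-.0953)),("F",(.11,0))):
        try: bat(c,np.array([.5205,-.1355])+np.array([[1,-.018],[.018,1]])@o,f+n)
        except Exception as e: print(f,n,"out of view")
E
```

```text
[ 0.5221 -0.1356  0.2281] [ 1.5443e+00  2.7330e+00 -9.0000e-04] yaw 2.113 tilt [ 0.0019 -0.0017] 0.6525416584432926 [ 0.57884643  0.20973014 -0.71583462]
units [ 0.12 -0.11  7.4 ]
w4.npzL (array([ 0.4617, -0.041 ]), array([0.0394, 0.0767]), 0.0359) [[343.0, 228.0], [290.0, 227.0], [346.0, 149.0], [290.0, 148.0]]
w4.npzR (array([ 0.4691, -0.2316]), array([0.0586, 0.0889]), -0.0087) [[510.0, 227.0], [461.0, 227.0], [525.0, 151.0], [472.0, 149.0]]
w4.npzF (array([ 0.6179, -0.137 ]), array([0.0553, 0.0614]), 0.1027) [[443.0, 69.0], [385.0, 67.0], [452.0, -27.0], [390.0, -31.0]]
w.npzL (array([ 0.4629, -0.0409]), array([0.0407, 0.086 ]), 0.024) [[274.0, 92.0], [298.0, 48.0], [334.0, 129.0], [359.0, 87.0]]
w.npzR (array([ 0.4677, -0.2327]), array([0.0561, 0.085 ]), 0.0051) [[208.0, 221.0], [227.0, 185.0], [264.0, 251.0], [284.0, 217.0]]
w.npzF (array([ 0.6306, -0.1344]), array([0.0568, 0.0899]), 0.025) [[349.0, 221.0], [373.0, 185.0], [401.0, 251.0], [425.0, 217.0]]
```

The new battery lies centred in the left cradle at (0.462, −0.041), yaw about 0.03. The selector points at it and the arm is clear, so I'm handing in.

```bash
python3 -c "
from station import bot
print(bot.finish_job())"
```

```text
the job is handed in; nothing more can be done
None
```

I laid the battery flat and lengthwise in the empty left cradle, then turned the selector counter-clockwise (the shorter way, about 98°) to point at it; my measurements put both on target, I never moved the other two batteries, and I handed the job in at about 17 s with the arm clear (no verdict was returned).

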